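Load a pump cassette and hold its tensioner arm back

ROBOT

A 6-joint arm with a two-finger parallel gripper is mounted at the origin on a cart in front of the work surface, level with it; the furniture and walls round the work are solid. World frame = base frame: x ahead of the robot, y to its left, z up, the work surface at z = 0. Lengths are in m, angles in rad, forces in N, time in s.
With the tool pointing down it reaches from about 0.225 to 0.875 m from the base axis. Payload 3.4 kg.
Tool frame: the origin (TCP) lies at the very end of the fingers, on their centre line; the grasp point (between the pads) lies 19 mm behind it (arm.grasp_offset is the distance from the TCP to the grasp point, in m); z points along the fingers, y is the direction in which the jaws open and shut (so a half turn about z gives the same grasp; the last joint's range is limited). The gripper opens to 85 mm and grips with 20 to 120 N. Pads are 22 mm wide; open, the fingers measure 114 mm over their backs; the gripper's body (76 mm by 85 mm) begins 54 mm behind the grasp point. The pads swing forward as they close: fully open they stand 13 mm farther back than shut.
Start: joints at [-1.384, 0.276, 1.505, -0, 1.361, -0.121], TCP at [0.174, -0.548, 0.231] pointing down, gripper open.
Joint ranges: [-2.89, 2.89], [-0.75, 2.08], [0.22, 2.7], [-1.18, 4.32], [0.11, 2.71], [-2.7, 2.7]. Speed limits (rad/s): [2.57, 2.57, 3.14, 3.14, 3.14, 3.14].

INTERFACE

Orientations are given as a rotation vector (axis times angle).
In Python, from workcell import monitor, snapshot, workorder, arm gives the robot as it stands.
- The arm moves only by the tool drive_tool, never from a script. Its arguments are lists of equal length, an entry for each row: "dp": the shift along the tool's x, y, z in mm, a list of three; "turn": the turn, a rotation vector about the tool's x, y, z in degrees, a list of three; "grip": the closure, from 0 (fully open) to 1 (shut). A call has 1 to 10 rows; each row shifts and turns the commanded pose from where the row before left it, along the tool's axes as they then stand; what a row does not reach is not made up. A row lasts 1/8 s, in which the tool goes at most 62.5 mm and 10.7 degrees, less where a joint would pass 70% of its speed; a pose out of reach is approached as far as the arm can. A call with a gripper value outside its range is refused whole. The fingers move at their own pace and stop on an object; the grip force is fixed at half the most. Time passes only in rows, so rows that do not move let the fingers close. It gives the time, the measured TCP pose, the force and the opening at its end, in the units of the state.
- monitor.state(): the state, without advancing time (a new reading comes with each control period).
- snapshot(name): name is "scene" or "top"; returns a dict with "frame" (420x560x3 uint8, red, green, blue), "depth" (420x560 float32, m along the optical axis (not along the pixel's ray), 0 where there is no reading), "fx", "fy", "cx", "cy" (pixels), "eye" and "attitude" of the camera in the world. Camera axes: x right, y down, z forward; pixel columns grow to the right and rows downward; lengths in m; the calibration is good to about 2 mm. A picture is of the moment at which its call begins.
- workorder.finish_job(): hands the job in, once; it reports no verdict.
The state is a dict: "time": time; "joint_pos": joint angles; "joint_vel": joint speeds; "joint_efforts": joint torques, N m; "ee_pos": TCP position; "tcp_rot": TCP orientation; "ft_force": force on the tool from outside, world axes, zero at the start; "wrist_torque": the same for the moment, N m; "grip_width": finger opening in m.
Only numpy, scipy, OpenCV 4.12 (cv2) and the standard library are available. Lean on these libraries where they do the work, as an engineer would, in place of code of your own. Each camera call takes 0.05 s, during which the arm holds its last target.

TASK

Slide the blue cassette down into the open bay of the tubing pump until it is fully home, upright and with its orange grip tab on the side of the white drive housing, and let go of it. Then push the red paddle of the yellow sprung tensioner arm back towards the housing, past the click of the brass pawl and on until the arm is at or nearly at its stop, and finish while still holding it pressed back there so that I can fit the lock screw. Leave the clear beaker and the amber bottle where they stand.

Things in the scene. Friction and masses are not known exactly. Their poses are not given: they have to be found in the camera images.
- pump: Tubing pump, fixed; origin on the bench top, x to its white drive housing, z up. In its frame, mm: grey base plate x -80..155, y -70..105, 12 thick; housing x 89..151, y -62..97, top z 104 (knob to 114); arm pivot post x 30, y 85; pawl guide x -16..9, y -51..-30, to z 83; steel stop post of radius 5 at x 44, y 52, to z 96
- bay (a point): Middle of the slot floor of the aluminium bay, 12 mm above the bench, axes as the pump's, at pump x 47, y 0: where the cassette's origin belongs when home. The slot is vertical, open at the top, inside 58 (x) x 34 (y) mm; walls 6 mm thick, 35 mm deep to the flared lips, which end 57 mm above the bench and open to 70 x 46 mm
- cassette: Loose cassette, about 120 g (heavy end under the tab), upright on the bench: blue block 54 (x) x 30 (y) x 50 mm high, origin at the centre of its underside, z up. Its orange grip tab stands on top, off centre to cassette +x, up to z 95 mm. Home in the bay, cassette x points as pump x (tab next to the housing); the other way round the tab blocks the arm's roller
- tab (a point): Middle of the orange grip tab, axes as the cassette's, 16 mm towards +x from the cassette's origin and 73 mm above its underside; the tab is 22 (x) x 14 (y) x 45 mm high
- tension_arm (a joint): Angle of the yellow tensioner arm, rad: 0 = sprung open to the robot (start), 0.58 = end stop; must end held above 0.47. Counter-clockwise from above when pushed. Spring at the paddle: about 3.5 N open, 9.5 N at the stop; the pawl adds about 2 to 6 N from 0.3 to 0.42, then clicks in behind the arm's tooth. Let go after that, the arm springs back only to about 0.42
- pivot (a point): On the arm's vertical turning axis, 91 mm above the bench, axes as the pump's. The arm is a bar at z 86..96 mm (hub to 106), along pump -y when at its stop. A black roller 85 mm from the axis (radius 12 mm, underside z 66) swings over the front of the seated cassette, 4 mm above it; a cassette not fully home blocks it
- paddle (a point): Middle of the push face of the red upright paddle, 160 mm from the pivot axis, 116 mm above the bench. Axes turn with the arm: +x is the way to push, y runs along the arm to the pivot. The push face lies 4 mm off the bar's middle line. Paddle 8 thick (x), 40 wide (y), z 86..136 mm; lips 4 wide stand 3.5 mm out at both side edges, 32 mm free between
- pawl (a joint): How far the brass pawl slider is pressed down, m: 0 = up, about 0.007 while the arm's tooth rides over it, then it clicks up again to 0 behind the tooth
- grey_cup (a point): Foot of the thick grey cup that belongs to the room, fixed to the bench, always at this place: 80 mm across, 100 mm high; only an obstacle
- beaker: Bystander: clear glass beaker, 71 mm across, 88 mm high, origin under its centre; leave it alone
- amber_bottle: Bystander: amber bottle with white cap, 57 mm across, 92 mm high, origin under its centre; leave it alone
Not all that is in view belongs to the job. Of the things that look like the cassette, the largest one is meant.

How it is judged:
On the way, in this order (a step that is already met when the one before it is completed fails the run):
1. the cassette stands fully home in the bay, tab towards the housing, and the fingers have let go of it (z of cassette in the frame of bay below 0.005 m and horizontal distance between cassette and bay below 0.004 m and x of tab in the frame of pump above 0.055 m and angle between cassette's own z axis and vertical below 0.06 rad and contact force between the fingers and cassette below 0.2 N), for 0.2 s.
2. the arm has been pushed past the click: the pawl is up again behind its tooth (value of joint tension_arm above 0.47 rad and value of joint pawl below 0.003 m), for 0.1 s.
At the end, for the whole second after the job is handed in: Cassette home in the bay (within 5 mm of the slot floor, 4 mm sideways, 0.06 rad of upright, tab towards the housing); arm past the click at more than 0.47 rad (stop 0.58) and at rest, pawl up again (within 3 mm), the robot still pressing on the arm with more than 3 N (all of step 2 and z of cassette in the frame of bay below 0.005 m and horizontal distance between cassette and bay below 0.004 m and x of tab in the frame of pump above 0.055 m and angle between cassette's own z axis and vertical below 0.06 rad and contact force between any of the fingers, the arm and tension_arm above 3 N and velocity of joint tension_arm between -0.05 and 0.05 rad/s); the arm keeps its last pose, push and grip.
It fails at once if the beaker is moved by more than 20 mm (distance of beaker from where it was at the start of the episode above 0.02 m).
It fails at once if the amber bottle is moved by more than 20 mm (distance of amber_bottle from where it was at the start of the episode above 0.02 m).
It also fails if it takes over 58 s, if anything falls off the work surface, if the arm or the gripper's body presses on something with over 40 N, if the wrist force passes 120 N, or if a joint passes its speed limit or range.

## Working session

There is one attempt and no reset: what is moved stays moved. The work goes in short steps, Python scripts to look and compute and a tool call to move; the robot and the scene stay as the last step left them, time stands still between calls to the robot, and variables do not carry over. Pictures are saved under pics/ and viewed, and the job is handed in when it is done.

Besides the shell and the picture viewer there is one more tool, called after "Emit:" by a JSON object that holds its "name" and its "arguments", one argument or row to a line. drive_tool: Moves the arm, as the interface text tells. Its arguments: {"type":"object","properties":{"dp":{"type":"array"},"turn":{"type":"array"},"grip":{"type":"array"}},"required":["dp","turn","grip"]}

```bash
ls; mkdir -p pics
python3 - <<'E'
from workcell import monitor, snapshot, workorder, arm
import cv2, numpy as np, pickle
s=monitor.state()
for k,v in s.items(): print(k,v)
d={}
for n in("scene","top"):
    r=snapshot(n); d[n]=r
    cv2.imwrite(f"pics/{n}0.png",r["frame"][:,:,::-1])
    print(n,r["fx"],r["fy"],r["cx"],r["cy"],r["eye"],r["attitude"])
pickle.dump(d,open("s0.pkl","wb"))
E
```

```text
pics
time 0.0
joint_pos [-1.38400568e+00  2.76615893e-01  1.50614719e+00 -1.23830373e-05
  1.36073515e+00 -1.20986783e-01]
joint_vel [-0.00202429  0.00016815  0.00128978 -0.00078892 -0.00074641 -0.00164596]
joint_efforts [ 3.16214964e-04 -4.16783094e+01 -2.45806521e+01 -6.44431384e-05
  1.10537579e-02 -6.90504038e-06]
ee_pos [ 0.17408673 -0.54743937  0.23042222]
tcp_rot [-3.10258455e+00 -4.81261893e-01  1.17405299e-04]
ft_force [0.67218261 0.21599834 0.15028564]
wrist_torque [ 0.04360825 -0.00852879  0.01298782]
grip_width 0.08530251716777162
scene 470.773036646876 470.773036646876 287.2383279747336 204.3558193510668 [ 0.26126395 -0.60730698  0.79894999] [-2.23527494  0.57369657 -0.24205951]
top 493.32150927078567 493.32150927078567 270.76125145301006 204.81978537871922 [0.56584356 0.10756273 0.97219238] [-2.21778536  2.18267493 -0.1095164 ]
```

View pics/scene0.png

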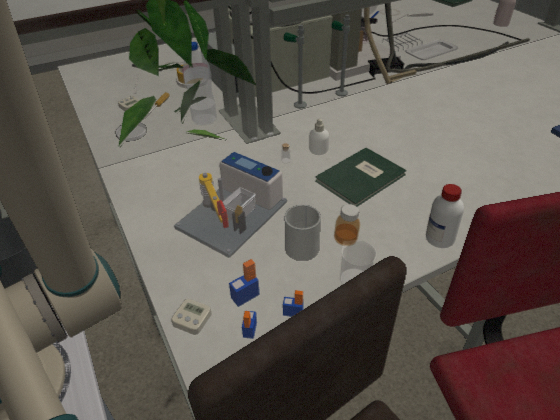

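View pics/top0.png

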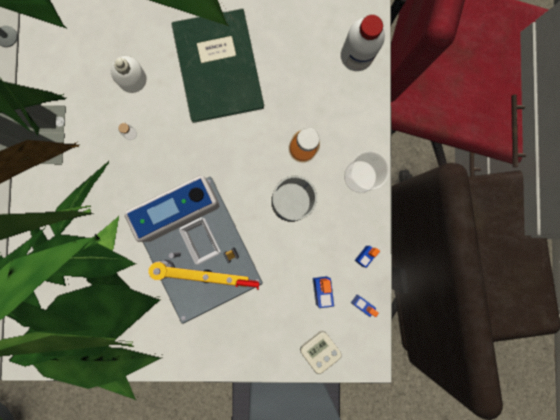

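The scene view shows the pump at about (235,205), with the large cassette at (245,288) and its two look-alikes at (292,305) and (249,322). In the top view the pump is at (195,250), the cassette at (323,292), the cup at (294,198), the bottle at (305,145) and the beaker at (366,173). Next I'll measure them.

```bash
cat > h.py <<'E'
import numpy as np, cv2, pickle
from scipy.spatial.transform import Rotation as R
def cloud(r):
    d=r["depth"];v,u=np.indices(d.shape)
    c=np.stack([(u-r["cx"])/r["fx"]*d,(v-r["cy"])/r["fy"]*d,d],-1)
    return c@R.from_rotvec(r["attitude"]).as_matrix().T+np.array(r["eye"])
def proj(r,P):
    c=(np.atleast_2d(P)-np.array(r["eye"]))@R.from_rotvec(r["attitude"]).as_matrix()
    return np.stack([r["fx"]*c[:,0]/c[:,2]+r["cx"],r["fy"]*c[:,1]/c[:,2]+r["cy"]],1)
E
python3 - <<'E'
from h import *
np.set_printoptions(precision=4,suppress=True)
d=pickle.load(open("s0.pkl","rb"))
for n in d:
    r=d[n];W=cloud(r);hsv=cv2.cvtColor(r["frame"],cv2.COLOR_RGB2HSV)
    H,S,V=[hsv[...,i].astype(int) for i in range(3)]
    print(n,"valid",(r["depth"]>0).mean())
    z=W[...,2];ok=r["depth"]>0
    # bench height
    m=ok&(abs(z)<.02);print("bench z",np.median(z[m]))
    for nm,m in dict(blue=(H>105)&(H<125)&(S>150)&(V>60),orange=(H>3)&(H<14)&(S>170)&(V>120),yellow=(H>18)&(H<30)&(S>180),red=((H<3)|(H>175))&(S>180)&(V>90)).items():
        m=m&ok&(z>-.01)&(z<.2)
        k,lab,st,cen=cv2.connectedComponentsWithStats(m.astype(np.uint8))
        for i in range(1,k):
            if st[i,4]>=25:
                P=W[lab==i]; print(nm,cen[i].round(),st[i,4],"med",np.median(P,0),"lo",np.percentile(P,3,axis=0),"hi",np.percentile(P,97,axis=0))
for n in d:
    big=cv2.resize(d[n]["frame"][(110 if n=="top" else 120):(350 if n=="top" else 350),(100 if n=="top" else 150):(400)],None,fx=2.5,fy=2.5,interpolation=cv2.INTER_CUBIC)
    cv2.imwrite(f"pics/{n}_zoom.png",big[:,:,::-1]);print(big.shape)
E
```

```text
scene valid 0.9957738095238096
bench z -7.272758917609146e-05
blue [244. 284.] 109 med [ 0.4675 -0.0313  0.0494] lo [ 0.4409 -0.0386  0.0469] hi [ 0.4897 -0.0099  0.052 ]
blue [292. 308.] 151 med [ 0.5299 -0.1131  0.0293] lo [ 0.5146 -0.124   0.0071] hi [ 0.5429 -0.1026  0.0377]
blue [250. 327.] 119 med [ 0.4383 -0.1139  0.0291] lo [ 0.4232 -0.1218  0.0094] hi [ 0.4543 -0.0982  0.037 ]
orange [248. 263.] 44 med [ 0.483  -0.021   0.0948] lo [ 0.4739 -0.0267  0.0921] hi [ 0.4908 -0.0148  0.0961]
orange [298. 292.] 26 med [ 0.5431 -0.1138  0.0684] lo [ 0.5377 -0.1196  0.0656] hi [ 0.5493 -0.1082  0.0706]
orange [247. 315.] 41 med [ 0.4349 -0.1125  0.0676] lo [ 0.4287 -0.1176  0.0506] hi [ 0.4387 -0.1045  0.0704]
yellow [206. 177.] 26 med [0.5099 0.2738 0.0978] lo [0.4951 0.2672 0.0952] hi [0.5188 0.2883 0.1001]
red [451. 190.] 86 med [ 0.9337 -0.0881  0.1486] lo [ 0.9219 -0.1025  0.1459] hi [ 0.9517 -0.0727  0.1506]
top valid 0.9959523809523809
bench z -0.0010540871781808958
blue [169. 208.] 1327 med [0.6187 0.2529 0.1014] lo [0.5754 0.198  0.0986] hi [0.6598 0.3231 0.1045]
blue [364. 2
[... 376 characters left out ...]
0.0494] hi [ 0.5509 -0.1052  0.0704]
orange [325. 285.] 100 med [ 0.4865 -0.0172  0.0931] lo [ 0.4761 -0.0242  0.0756] hi [ 0.4952 -0.0117  0.0957]
orange [372. 311.] 42 med [ 0.4373 -0.1064  0.067 ] lo [ 0.4311 -0.1143  0.0524] hi [ 0.4419 -0.1021  0.0703]
yellow [191. 274.] 782 med [0.5013 0.2235 0.0949] lo [0.4895 0.1389 0.0914] hi [0.518  0.2887 0.0984]
red [448.   4.] 46 med [ 0.9607 -0.205   0.1881] lo [ 0.9537 -0.2107  0.1859] hi [ 0.9666 -0.199   0.1905]
red [372.  26.] 315 med [ 0.9369 -0.0871  0.1476] lo [ 0.9224 -0.1012  0.1446] hi [ 0.9527 -0.0716  0.1499]
red [249. 283.] 98 med [0.4919 0.1175 0.1338] lo [0.487  0.1038 0.1192] hi [0.4951 0.1361 0.1378]
(575, 625, 3)
(600, 750, 3)
```

View pics/scene_zoom.png

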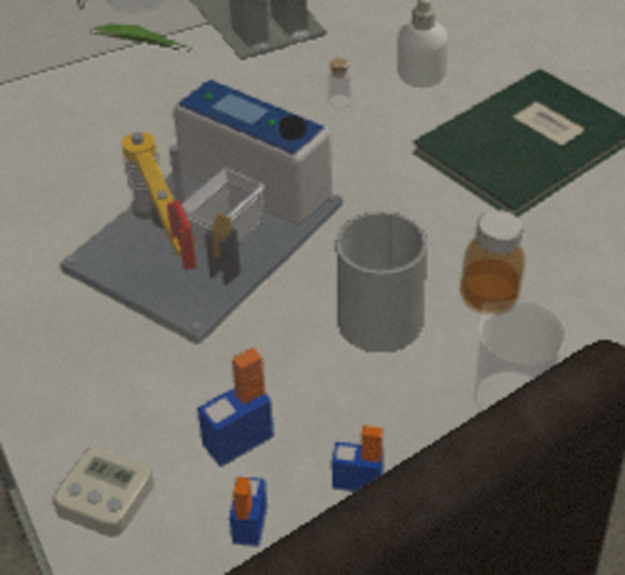

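View pics/top_zoom.png

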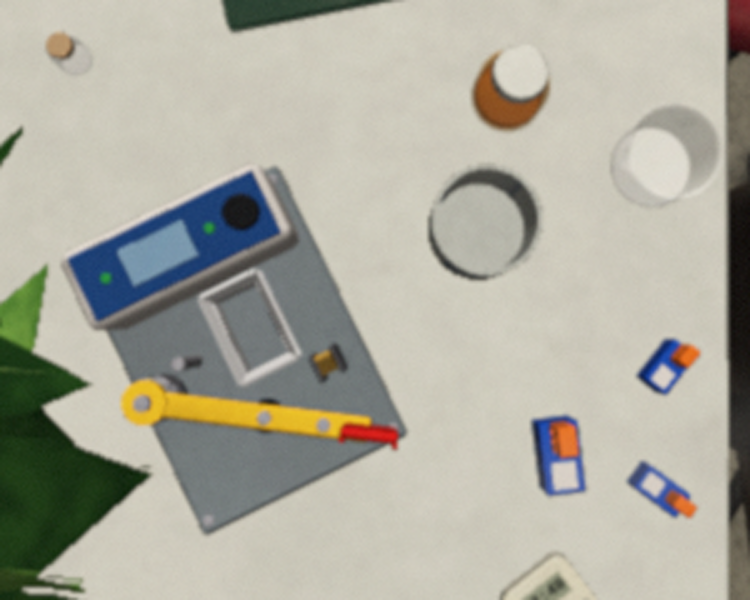

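```bash
cat > fit.py <<'E'
from h import *
from scipy.optimize import least_squares
np.set_printoptions(precision=4,suppress=True)
def rect(P,name):
    (c,s,a)=cv2.minAreaRect(P[:,:2].astype(np.float32)*1000); print(name,len(P),"c",np.round(c,1),"size",np.round(s,1),"ang",round(a,2)); 
def comp(m):
    k,lab,st,cen=cv2.connectedComponentsWithStats(m.astype(np.uint8)); 
    return lab==1+np.argmax(st[1:,4])
d=pickle.load(open("s0.pkl","rb"))
if __name__=="__main__":
  for n in d:
    r=d[n];W=cloud(r);z=W[...,2];ok=r["depth"]>0
    box=lambda x0,x1,y0,y1:(W[...,0]>x0)&(W[...,0]<x1)&(W[...,1]>y0)&(W[...,1]<y1)&ok
    print(n)
    rect(W[comp(box(.55,.7,.15,.38)&(abs(z-.103)<.006))],"housing top")
    rect(W[comp(box(.35,.75,.05,.45)&(abs(z-.012)<.005))],"plate")
    rect(W[comp(box(.5,.62,.13,.27)&(abs(z-.055)<.006))],"lips")
    rect(W[comp(box(.42,.52,-.06,.03)&(abs(z-.049)<.006))],"cass top")
    rect(W[comp(box(.42,.52,-.06,.03)&(z>.085)&(z<.1))],"tab top")
    rect(W[comp(box(.42,.52,-.06,.03)&(z>.01)&(z<.1))],"cass all")
    rect(W[comp(box(.42,.55,.08,.33)&(z>.085)&(z<.1))],"arm")
    for nm,b in dict(cup=(.55,.7,-.02,.12),beaker=(.6,.8,-.16,-.04),bottle=(.66,.8,-.03,.08)).items():
        m=box(*b)&(z>.03)
        if m.sum()>20: rect(W[m],nm)
E
python3 fit.py
```

```text
scene
housing top 816 c [615.3 258.2] size [ 57.8 155.7] ang 27.18
plate 2470 c [543.5 221.6] size [236.8 177.4] ang 27.39
lips 290 c [564.3 212.1] size [84.4 94.5] ang 24.55
cass top 297 c [466.5 -23.8] size [55.  31.7] ang 5.16
tab top 89 c [481.9 -20.9] size [21.5 14.5] ang 5.33
cass all 795 c [466.6 -23.8] size [55.  31.7] ang 5.16
arm 332 c [498.9 205.8] size [174.1  30.1] ang 84.27
cup 1508 c [638.7  38.8] size [80.3 81.9] ang 21.94
beaker 1001 c [692.3 -97.3] size [70.6 69.3] ang 50.63
bottle 1026 c [708.1  19.7] size [ 62.8 127.7] ang 68.19
top
housing top 2385 c [619.  260.2] size [ 58.7 153.7] ang 26.55
plate 3330 c [545.9 223.3] size [232.8 174.8] ang 27.05
lips 410 c [562.3 212.1] size [75.4 51.4] ang 27.41
cass top 335 c [468.8 -21.6] size [54.4 30.4] ang 7.43
tab top 105 c [484.5 -19.1] size [21.4 14. ] ang 2.75
cass all 550 c [468.8 -21.5] size [54.5 30.4] ang 7.75
arm 1006 c [504.  207.5] size [175.6  30.4] ang 86.6
cup 639 c [641.3  40.6] size [79.4 78.7] ang 0.39
beaker 704 c [694.3 -97.2] size [70.1 70.3] ang 66.18
bottle 1042 c [710.9  27.5] size [ 67.8 120.3] ang 76.13
```

```bash
cat > mv.py <<'E'
from h import *
import sys
from workcell import monitor
def to(x,y,z,yaw):  # mm, deg yaw of tool x ; prints total dp in tool frame, turn about tool z
    s=monitor.state(); M=R.from_rotvec(s["tcp_rot"]).as_matrix(); p=np.array(s["ee_pos"])*1000
    a=np.degrees(np.arctan2(M[1,0],M[0,0]))
    print("t",s["time"],"p",p.round(1),"yaw",a.round(2),"tilt",np.degrees(np.arccos(-M[2,2])).round(2),"F",np.round(s["ft_force"],1),"w",round(s["grip_width"]*1000,1),"q6",np.round(s["joint_pos"][5],2))
    print("dp",(M.T@(np.array([x,y,z])-p)).round(1),"turn z",round(-(yaw-a),2))
if __name__=="__main__": to(*map(float,sys.argv[1:]))
E
python3 mv.py 483.4 -20.5 210 6.3
python3 - <<'E'
from fit import *
for n in d:
    W=cloud(d[n]);ok=d[n]["depth"]>0
    p0=np.array([.174,-.547]);p1=np.array([.483,-.02]);u=(p1-p0)/np.linalg.norm(p1-p0)
    q=W[...,:2]-p0;t=q@u;s=q@np.array([-u[1],u[0]])
    for a in np.arange(0,.65,.1):
        m=ok&(t>a)&(t<a+.1)&(abs(s)<.12);z=W[...,2][m]
        print(n,a.round(1),m.sum(),z.max() if m.any() else None)
E
```

```text
t 0.1 p [ 174.1 -547.5  230.5] yaw 17.64 tilt 0.1 F [ 0.6 -0.4 -0.5] w 85.0 q6 -0.12
dp [ 454.4 -408.5   21.3] turn z 11.34
scene 0.0 3779 0.6245505398297985
scene 0.1 1072 0.6273873554825342
scene 0.2 1083 0.1896755285301922
scene 0.3 7584 0.19324930121087147
scene 0.4 2345 0.19246388810938841
scene 0.5 4583 0.09224931151929239
scene 0.6 3477 0.09806353155437186
top 0.0 352 -0.30041574343963595
top 0.1 533 -0.29676941315835537
top 0.2 252 0.18872554135356023
top 0.3 6995 0.1925449219639216
top 0.4 6791 0.19276393686525672
top 0.5 6130 0.0717941076096229
top 0.6 6361 0.09673284317470365
```

Emit:
{"name": "drive_tool", "arguments": {
  "dp": [
    [0,0,-40],
    [30,-27,0],
    [38,-34,0],
    [38,-34,0],
    [38,-34,0],
    [38,-34,0],
    [38,-34,0],
    [38,-34,0],
    [38,-34,0],
    [38,-34,0]
  ],
  "turn": [
    [0,0,0],
    [0,0,0],
    [0,0,0],
    [0,0,0],
    [0,0,0],
    [0,0,0],
    [0,0,0],
    [0,0,0],
    [0,0,0],
    [0,0,0]
  ],
  "grip": [0.3,0.3,0.3,0.3,0.3,0.3,0.3,0.3,0.3,0.3]
}}

```text
time: 1.35
ee_pos: [0.4023, -0.1602, 0.2711]
tcp_rot: [3.104, 0.481, -0.0]
ft_force: [0.8, -0.1, -0.4]
grip_width: 0.0598
```

```bash
python3 mv.py 483.4 -20.5 210 6.3
```

```text
t 1.35 p [ 402.3 -160.2  271.1] yaw 17.62 tilt 0.0 F [ 0.8 -0.1 -0.4] w 59.8 q6 0.72
dp [ 119.6 -108.6   61.1] turn z 11.32
```

Emit:
{"name": "drive_tool", "arguments": {
  "dp": [
    [40,-36,0],
    [40,-36,0],
    [30,-30,0],
    [0,0,60],
    [0,0,0]
  ],
  "turn": [
    [0,0,0],
    [0,0,0],
    [0,0,6],
    [0,0,5.3],
    [0,0,0]
  ],
  "grip": [0.35,0.35,0.35,0.35,0.35]
}}

```text
time: 1.98
ee_pos: [0.4713, -0.0298, 0.2069]
tcp_rot: [-3.133, -0.177, 0.019]
ft_force: [-1.1, 0.4, 0.3]
grip_width: 0.0555
```

```bash
python3 mv.py 483.4 -20.5 110 6.3
python3 - <<'E'
from h import *
from workcell import snapshot
for n in("scene","top"):
    r=snapshot(n);pickle.dump(r,open(f"s1{n}.pkl","wb"))
    u,v=proj(r,[.47,-.02,.1])[0];u=int(u);v=int(v)
    f=r["frame"][max(0,v-75):v+75,max(0,u-100):u+100];cv2.imwrite(f"pics/{n}1.png",cv2.resize(f,None,fx=3,fy=3)[:,:,::-1])
E
```

```text
t 1.975 p [471.3 -29.8 206.9] yaw 6.47 tilt 0.72 F [-1.1  0.4  0.3] w 55.5 q6 1.25
dp [14.2 -7.5 96.8] turn z 0.17
```

View pics/scene1.png

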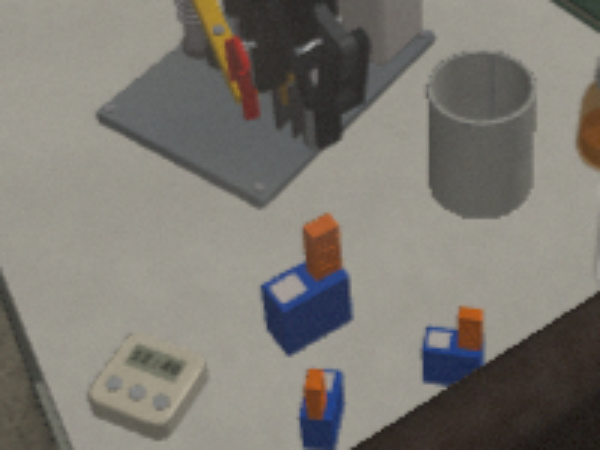

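The gripper hangs over the cassette (scene crop (320,100)), and the cassette hasn't moved. I'll go down to it.

Emit:
{"name": "drive_tool", "arguments": {
  "dp": [
    [14,-7,30],
    [0,0,40],
    [0,0,0],
    [0,0,0]
  ],
  "turn": [
    [0,0,0],
    [0,0,0],
    [0,0,0],
    [0,0,0]
  ],
  "grip": [0.35,0.35,0.35,0.35]
}}

```text
time: 2.58
ee_pos: [0.491, -0.0237, 0.1438]
tcp_rot: [3.136, 0.173, 0.007]
ft_force: [0.6, -0.5, -0.1]
grip_width: 0.0556
```

```bash
python3 mv.py 483.4 -20.5 54 6.3
python3 - <<'E'
from h import *
from workcell import snapshot
for n in("scene","top"):
    r=snapshot(n);pickle.dump(r,open(f"s2{n}.pkl","wb"))
    u,v=proj(r,[.47,-.02,.1])[0];u=int(u);v=int(v)
    f=r["frame"][max(0,v-60):v+60,max(0,u-80):u+80];cv2.imwrite(f"pics/{n}2.png",cv2.resize(f,None,fx=4,fy=4,interpolation=cv2.INTER_CUBIC)[:,:,::-1])
E
```

```text
t 2.575 p [491.  -23.7 143.8] yaw 6.31 tilt 0.27 F [ 0.6 -0.5 -0.1] w 55.6 q6 1.27
dp [-7.6 -4.2 89.8] turn z 0.01
```

View pics/scene2.png

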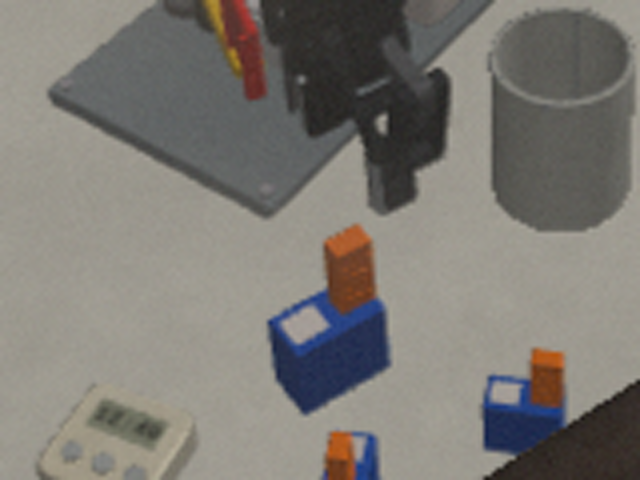

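View pics/top2.png

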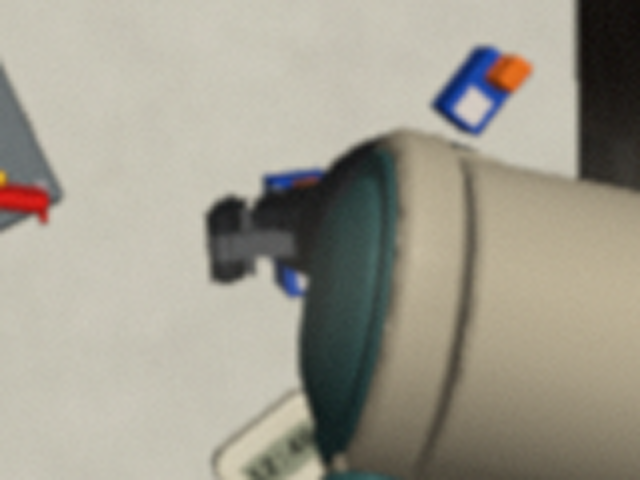

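The fingers are about 50 mm above the tab in both views and slightly off to the left. I'll correct that and lower partway.

Emit:
{"name": "drive_tool", "arguments": {
  "dp": [
    [-7.5,-4,20],
    [0,0,20],
    [0,0,0],
    [0,0,0]
  ],
  "turn": [
    [0,0,0],
    [0,0,0],
    [0,0,0],
    [0,0,0]
  ],
  "grip": [0.35,0.35,0.35,0.35]
}}

```text
time: 3.18
ee_pos: [0.4823, -0.02, 0.1027]
tcp_rot: [3.136, 0.173, 0.004]
ft_force: [0.8, 0.4, -0.3]
grip_width: 0.0554
```

```bash
python3 mv.py 483.4 -20.5 54 6.3;python3 - <<'E'
from h import *
from workcell import snapshot
for n in("scene","top"):
    r=snapshot(n);pickle.dump(r,open(f"s3{n}.pkl","wb"))
    u,v=proj(r,[.47,-.02,.1])[0];u=int(u);v=int(v)
    f=r["frame"][max(0,v-60):v+60,max(0,u-80):u+80];cv2.imwrite(f"pics/{n}3.png",cv2.resize(f,None,fx=4,fy=4,interpolation=cv2.INTER_CUBIC)[:,:,::-1])
E
python3 mv.py 483.4 -20.5 54 6.3
```

```text
t 3.175 p [482.3 -20.  102.7] yaw 6.33 tilt 0.16 F [ 0.8  0.4 -0.3] w 55.4 q6 1.27
dp [ 0.9  0.6 48.7] turn z 0.03
t 3.275 p [482.2 -19.9 102.5] yaw 6.33 tilt 0.15 F [ 0.1 -1.   0. ] w 55.6 q6 1.27
dp [ 1.   0.7 48.6] turn z 0.03
```

View pics/scene3.png

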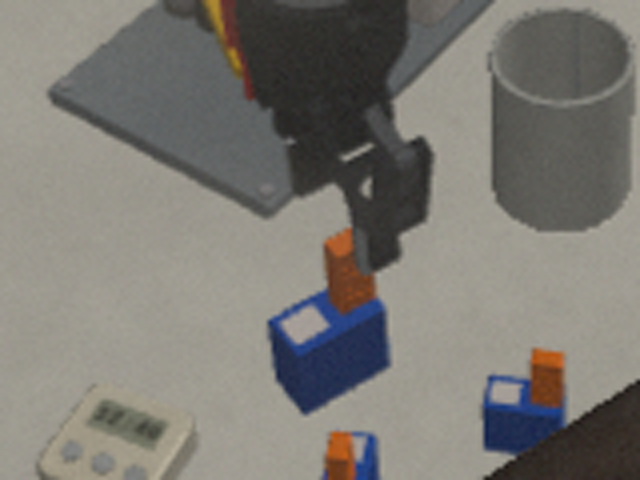

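Emit:
{"name": "drive_tool", "arguments": {
  "dp": [
    [1,0.5,15],
    [0,0,18],
    [0,0,14],
    [0,0,0],
    [0,0,0],
    [0,0,0],
    [0,0,0],
    [0,0,0],
    [0,0,0]
  ],
  "turn": [
    [0,0,0],
    [0,0,0],
    [0,0,0],
    [0,0,0],
    [0,0,0],
    [0,0,0],
    [0,0,0],
    [0,0,0],
    [0,0,0]
  ],
  "grip": [0.35,0.35,0.35,0.35,0.35,0.6,1,1,1]
}}

```text
time: 4.4
ee_pos: [0.4826, -0.0202, 0.0547]
tcp_rot: [3.136, 0.174, 0.002]
ft_force: [0.3, -0.8, 3.5]
grip_width: 0.0135
```

```bash
python3 mv.py 483.4 -20.5 54 6.3
```

```text
t 4.4 p [482.6 -20.2  54.7] yaw 6.34 tilt 0.07 F [ 0.3 -0.8  3.5] w 13.5 q6 1.27
dp [0.8 0.4 0.7] turn z 0.04
```

Emit:
{"name": "drive_tool", "arguments": {
  "dp": [
    [0,0,-10],
    [0,0,-30],
    [0,0,-40],
    [0,0,-40],
    [0,0,-30],
    [0,0,0],
    [0,0,0],
    [0,0,0]
  ],
  "turn": [
    [0,0,0],
    [0,0,0],
    [0,0,0],
    [0,0,0],
    [0,0,0],
    [0,0,0],
    [0,0,0],
    [0,0,0]
  ],
  "grip": [1,1,1,1,1,1,1,1]
}}

```text
time: 5.4
ee_pos: [0.481, -0.0199, 0.2028]
tcp_rot: [-3.136, -0.174, 0.005]
ft_force: [0.1, -0.5, -0.9]
grip_width: 0.0134
```

```bash
python3 mv.py 575.4 218.5 205 27.2
python3 - <<'E'
from fit import *
from workcell import snapshot
for n in("scene","top"):
    r=snapshot(n);pickle.dump(r,open(f"s4{n}.pkl","wb"))
    u,v=proj(r,[.47,-.02,.2])[0];u=int(u);v=int(v)
    f=r["frame"][max(0,v-60):v+60,max(0,u-80):u+80];cv2.imwrite(f"pics/{n}4.png",cv2.resize(f,None,fx=4,fy=4,interpolation=cv2.INTER_CUBIC)[:,:,::-1])
    hsv=cv2.cvtColor(r["frame"],cv2.COLOR_RGB2HSV);W=cloud(r)
    m=(hsv[...,0]>103)&(hsv[...,0]<128)&(hsv[...,1]>120)&(W[...,2]>.12)&(W[...,1]<.05)
    if m.sum()>20:
        P=W[comp(m)];print(n,len(P),P.min(0),P.max(0)); T=P[P[:,2]>np.percentile(P[:,2],97)-.006]; rect(T,"top");
E
```

```text
t 5.4 p [481.  -19.9 202.8] yaw 6.34 tilt 0.19 F [ 0.1 -0.5 -0.9] w 13.4 q6 1.27
dp [ 120.1 -226.5   -2.4] turn z -20.86
scene 166 [ 0.4378 -0.0408  0.1784] [ 0.4918 -0.0072  0.2005]
top 151 c [464.7 -23.2] size [52.1 30.9] ang 6.07
top 32 [ 0.4879 -0.0164  0.1701] [0.5073 0.0107 0.3371]
top 3 c [505.9   9.9] size [0.2 3.5] ang 56.64
```

View pics/scene4.png

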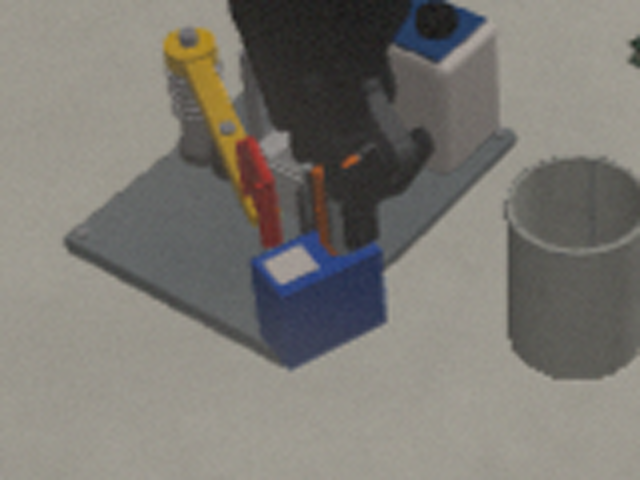

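The cassette is held level, and the two cameras agree on the target to within 1 mm. Now I'll carry it over the bay.

Emit:
{"name": "drive_tool", "arguments": {
  "dp": [
    [8,-16,-6],
    [16,-31,0],
    [18,-33,0],
    [18,-33,0],
    [18,-33,0],
    [18,-33,0],
    [16,-31,0],
    [8,-16,0],
    [0,0,0],
    [0,0,0]
  ],
  "turn": [
    [0,0,0],
    [0,0,0],
    [0,0,0],
    [0,0,0],
    [0,0,0],
    [0,0,0],
    [0,0,-5],
    [0,0,-8],
    [0,0,-7.8],
    [0,0,0]
  ],
  "grip": [1,1,1,1,1,1,1,1,1,1]
}}

```text
time: 6.75
ee_pos: [0.5749, 0.2198, 0.21]
tcp_rot: [-3.054, -0.736, 0.001]
ft_force: [-0.5, -0.6, -1.1]
grip_width: 0.0133
```

Emit:
{"name": "drive_tool", "arguments": {
  "dp": [
    [0,0,0],
    [0,0,0],
    [0,0,0]
  ],
  "turn": [
    [0,0,0],
    [0,0,0],
    [0,0,0]
  ],
  "grip": [1,1,1]
}}

```text
time: 7.12
ee_pos: [0.575, 0.2181, 0.2104]
tcp_rot: [3.054, 0.735, 0.0]
ft_force: [0.4, -0.2, -0.9]
grip_width: 0.0132
```

```bash
python3 mv.py 574.5 218.8 125 27.1
```

```text
t 7.125 p [575.  218.1 210.4] yaw 27.08 tilt 0.01 F [ 0.4 -0.2 -0.9] w 13.2 q6 1.35
dp [-0.1 -0.9 85.4] turn z -0.02
```

Emit:
{"name": "drive_tool", "arguments": {
  "dp": [
    [0,-0.5,20],
    [0,0,30],
    [0,0,25],
    [0,0,10],
    [0,0,0],
    [0,0,0],
    [0,0,0]
  ],
  "turn": [
    [0,0,0],
    [0,0,0],
    [0,0,0],
    [0,0,0],
    [0,0,0],
    [0,0,0],
    [0,0,0]
  ],
  "grip": [1,1,1,1,1,1,1]
}}

```text
time: 8.0
ee_pos: [0.5755, 0.2189, 0.1265]
tcp_rot: [3.054, 0.737, 0.004]
ft_force: [-0.4, -0.3, -1.1]
grip_width: 0.0129
```

```bash
python3 mv.py 574.5 218.8 67 27.1
python3 - <<'E'
from fit import *
from workcell import snapshot
for n in("scene","top"):
    r=snapshot(n);pickle.dump(r,open(f"s5{n}.pkl","wb"))
    u,v=proj(r,[.56,.21,.1])[0];u=int(u);v=int(v)
    f=r["frame"][max(0,v-60):v+60,max(0,u-80):u+80];cv2.imwrite(f"pics/{n}5.png",cv2.resize(f,None,fx=4,fy=4,interpolation=cv2.INTER_CUBIC)[:,:,::-1])
    hsv=cv2.cvtColor(r["frame"],cv2.COLOR_RGB2HSV);W=cloud(r)
    m=(hsv[...,0]>103)&(hsv[...,0]<128)&(hsv[...,1]>120)&(W[...,2]>.06)&(W[...,0]<.59)&(W[...,1]>.1)&(W[...,1]<.3)
    if m.sum()>20:
        P=W[comp(m)];print(n,len(P),P.min(0),P.max(0)); T=P[P[:,2]>.11]; rect(T,"top");
E
```

```text
t 8.0 p [575.5 218.9 126.5] yaw 27.13 tilt 0.13 F [-0.4 -0.3 -1.1] w 12.9 q6 1.35
dp [-1.  -0.4 59.5] turn z 0.03
scene 222 [0.5331 0.1869 0.0768] [0.5886 0.266  0.1243]
top 121 c [560.9 209.6] size [50.1 32.9] ang 26.85
```

View pics/scene5.png

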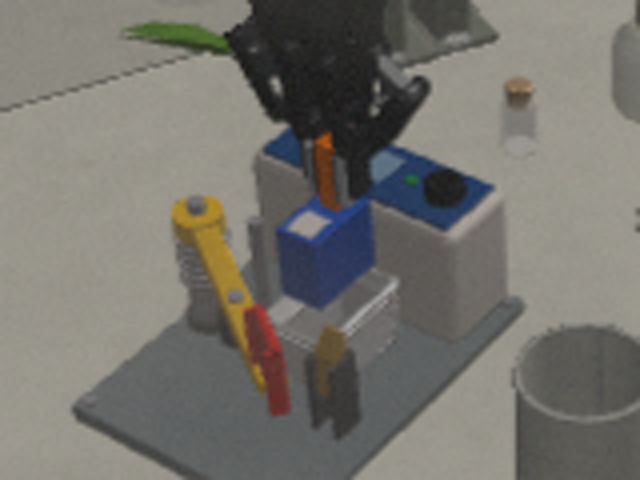

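View pics/top5.png

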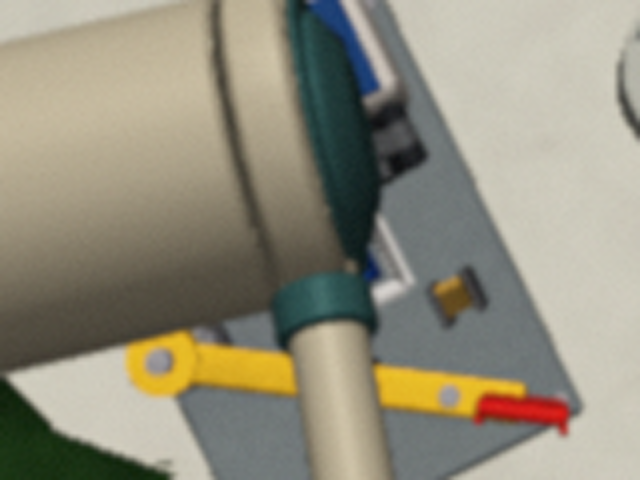

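The cassette is centred over the bay in the scene crop (325,250), tab on the housing side. Lowering it in.

Emit:
{"name": "drive_tool", "arguments": {
  "dp": [
    [-1,-0.5,5],
    [0,0,7],
    [0,0,7],
    [0,0,7],
    [0,0,6],
    [0,0,5],
    [0,0,5],
    [0,0,0],
    [0,0,0]
  ],
  "turn": [
    [0,0,0],
    [0,0,0],
    [0,0,0],
    [0,0,0],
    [0,0,0],
    [0,0,0],
    [0,0,0],
    [0,0,0],
    [0,0,0]
  ],
  "grip": [1,1,1,1,1,1,1,1,1]
}}

```text
time: 9.22
ee_pos: [0.5738, 0.2187, 0.0834]
tcp_rot: [3.054, 0.737, 0.001]
ft_force: [0.4, -0.2, -0.9]
grip_width: 0.0134
```

```bash
python3 mv.py 574.5 218.8 67 27.1
```

```text
t 9.225 p [573.8 218.7  83.4] yaw 27.13 tilt 0.02 F [ 0.4 -0.2 -0.9] w 13.4 q6 1.35
dp [ 0.7  0.2 16.4] turn z 0.03
```

Emit:
{"name": "drive_tool", "arguments": {
  "dp": [
    [0.3,0,5],
    [0,0,5],
    [0,0,4],
    [0,0,1],
    [0,0,1],
    [0,0,0],
    [0,0,0]
  ],
  "turn": [
    [0,0,0],
    [0,0,0],
    [0,0,0],
    [0,0,0],
    [0,0,0],
    [0,0,0],
    [0,0,0]
  ],
  "grip": [1,1,1,1,1,1,1]
}}

```text
time: 10.1
ee_pos: [0.574, 0.2188, 0.0674]
tcp_rot: [3.054, 0.737, 0.0]
ft_force: [-0.2, 0.4, -1.1]
grip_width: 0.0136
```

```bash
python3 mv.py 574.5 218.8 67 27.1
```

```text
t 10.1 p [574.  218.8  67.4] yaw 27.14 tilt 0.02 F [-0.2  0.4 -1.1] w 13.6 q6 1.35
dp [0.4 0.3 0.4] turn z 0.04
```

Emit:
{"name": "drive_tool", "arguments": {
  "dp": [
    [0,0,1],
    [0,0,0],
    [0,0,0],
    [0,0,0],
    [0,0,0],
    [0,0,0]
  ],
  "turn": [
    [0,0,0],
    [0,0,0],
    [0,0,0],
    [0,0,0],
    [0,0,0],
    [0,0,0]
  ],
  "grip": [1,1,0.6,0.55,0.55,0.55]
}}

```text
time: 10.85
ee_pos: [0.5739, 0.2188, 0.0662]
tcp_rot: [3.054, 0.737, -0.0]
ft_force: [0.7, -0.1, 0.2]
grip_width: 0.0384
```

Emit:
{"name": "drive_tool", "arguments": {
  "dp": [
    [0,0,-10],
    [0,0,-25],
    [0,0,-40],
    [0,0,-40],
    [0,0,-30],
    [0,0,0],
    [0,0,0]
  ],
  "turn": [
    [0,0,0],
    [0,0,0],
    [0,0,0],
    [0,0,0],
    [0,0,0],
    [0,0,0],
    [0,0,0]
  ],
  "grip": [0.55,0.55,0.55,0.55,0.55,0.55,0.55]
}}

```text
time: 11.72
ee_pos: [0.5733, 0.2187, 0.2108]
tcp_rot: [3.054, 0.737, -0.002]
ft_force: [0.8, 0.2, -0.4]
grip_width: 0.0384
```

```bash
python3 mv.py 574.5 218.8 210 27.1
python3 - <<'E'
from fit import *
from workcell import snapshot
for n in("scene",):
    r=snapshot(n);pickle.dump(r,open(f"s6{n}.pkl","wb"))
    u,v=proj(r,[.56,.21,.1])[0];u=int(u);v=int(v)
    f=r["frame"][max(0,v-60):v+60,max(0,u-80):u+80];cv2.imwrite(f"pics/{n}6.png",cv2.resize(f,None,fx=4,fy=4,interpolation=cv2.INTER_CUBIC)[:,:,::-1])
    hsv=cv2.cvtColor(r["frame"],cv2.COLOR_RGB2HSV);W=cloud(r)
    H,S=hsv[...,0],hsv[...,1]
    b=(W[...,2]>.03)&(W[...,0]<.64)&(W[...,1]>.12)&(W[...,1]<.28)
    m=(H>103)&(H<128)&(S>120)&b&(W[...,2]<.09);P=W[comp(m)];print(np.median(P,0));rect(P[P[:,2]>.055],"blue top")
    m=(H>3)&(H<14)&(S>150)&b;P=W[comp(m)];rect(P[P[:,2]>.1],"tab top");print(P.max(0),np.median(P[P[:,2]>.1],0))
E
```

```text
t 11.725 p [573.3 218.7 210.8] yaw 27.13 tilt 0.06 F [ 0.8  0.2 -0.4] w 38.4 q6 1.35
dp [1.1 0.4 0.7] turn z 0.03
[0.5639 0.2039 0.062 ]
blue top 56 c [565.4 202.1] size [43.3 34.2] ang 70.44
tab top 48 c [573.9 217.2] size [23.1 14.4] ang 35.71
[0.5853 0.2614 0.1094] [0.5738 0.2151 0.1062]
```

View pics/scene6.png

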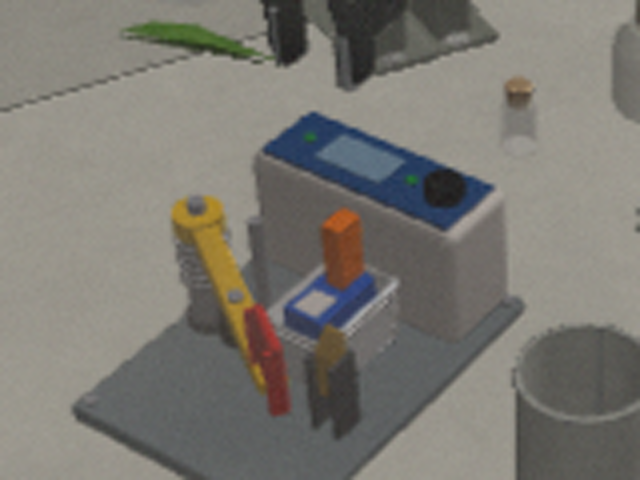

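The cassette is home: the block top reads z≈62 mm and the tab top ≈107 mm, which matches 12 + 50 and 12 + 95. Next I'll move to the robot side of the paddle.

Emit:
{"name": "drive_tool", "arguments": {
  "dp": [
    [-20,2.5,0],
    [-36,4.5,0],
    [-36,4.5,0],
    [-36,4.5,0],
    [-36,4.8,0],
    [0,0,0],
    [0,0,0],
    [0,0,0],
    [0,0,0],
    [0,0,0]
  ],
  "turn": [
    [0,0,0],
    [0,0,0],
    [0,0,-7],
    [0,0,-10],
    [0,0,-10],
    [0,0,-10],
    [0,0,-10],
    [0,0,-10],
    [0,0,0],
    [0,0,0]
  ],
  "grip": [1,1,1,1,1,1,1,1,1,1]
}}

```text
time: 13.02
ee_pos: [0.4471, 0.1142, 0.2106]
tcp_rot: [-2.334, -2.102, 0.002]
ft_force: [0.0, 1.1, -0.2]
grip_width: -0.0002
```

```bash
python3 mv.py 437 126 104 84
```

```text
t 13.025 p [447.1 114.2 210.6] yaw 84.0 tilt 0.09 F [ 0.   1.1 -0.2] w -0.2 q6 0.2
dp [ 10.8 -11.1 106.6] turn z -0.0
```

Emit:
{"name": "drive_tool", "arguments": {
  "dp": [
    [10.8,-11,0],
    [0,0,30],
    [0,0,40],
    [0,0,36],
    [0,0,0],
    [0,0,0],
    [0,0,0]
  ],
  "turn": [
    [0,0,0],
    [0,0,0],
    [0,0,0],
    [0,0,0],
    [0,0,0],
    [0,0,0],
    [0,0,0]
  ],
  "grip": [1,1,1,1,1,1,1]
}}

```text
time: 13.9
ee_pos: [0.4389, 0.1264, 0.1068]
tcp_rot: [2.331, 2.103, 0.004]
ft_force: [-0.0, 0.3, 0.3]
grip_width: 0.0004
```

```bash
python3 mv.py 470 122.8 104 84
python3 - <<'E'
from fit import *
from workcell import snapshot
for n in("scene","top"):
    r=snapshot(n);pickle.dump(r,open(f"s7{n}.pkl","wb"))
    u,v=proj(r,[.48,.13,.1])[0];u=int(u);v=int(v)
    f=r["frame"][max(0,v-60):v+60,max(0,u-80):u+80];cv2.imwrite(f"pics/{n}7.png",cv2.resize(f,None,fx=4,fy=4,interpolation=cv2.INTER_CUBIC)[:,:,::-1])
E
```

```text
t 13.9 p [438.9 126.4 106.8] yaw 84.13 tilt 0.19 F [-0.   0.3  0.3] w 0.4 q6 0.23
dp [-0.4 31.3  2.9] turn z 0.13
```

View pics/scene7.png

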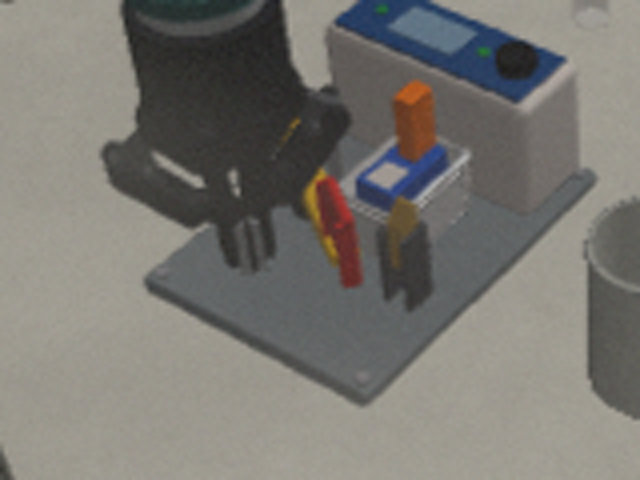

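View pics/top7.png

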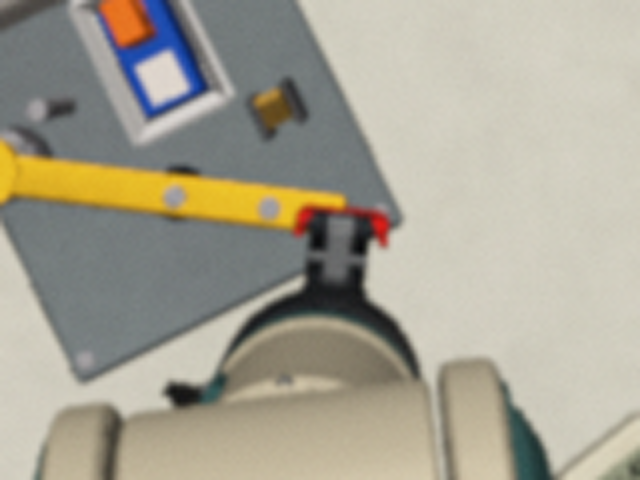

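Run:
```python
from fit import *
T=np.array([.4389,.1264,.1068]);a=np.radians(84.1)
ty=np.array([np.sin(a),-np.cos(a),0]);tx=np.array([np.cos(a),np.sin(a),0])
for n in("scene","top"):
    r=pickle.load(open(f"s7{n}.pkl","rb"));W=cloud(r);hsv=cv2.cvtColor(r["frame"],cv2.COLOR_RGB2HSV)
    q=W-T;Y=q@ty*1000;X=q@tx*1000;Z=q[...,2]*1000
    m=(abs(X)<25)&(Z>-6)&(Z<140)&(abs(Y)<80)&(hsv[...,1]<120)
    for z0 in range(-5,110,8):
        k=m&(Z>=z0)&(Z<z0+8)
        if k.any(): print(n,z0,k.sum(),"Y",np.percentile(Y[k],[2,98]).round(1),"X",np.percentile(X[k],[2,98]).round(1))
```

```text
scene -5 6 Y [-6.3 51.8] X [-19.  11.]
scene 3 28 Y [-11.5  54.4] X [-17.8  -0.6]
scene 11 41 Y [-13.8  48.2] X [-14.7  13.7]
scene 19 49 Y [-13.8  53.6] X [-19.6   3.5]
scene 27 38 Y [-13.6  54. ] X [-12.6   6.7]
scene 35 36 Y [-14.9  17.2] X [-14.4   4.5]
scene 43 88 Y [-29.6  28.2] X [-14.7   7.2]
scene 51 166 Y [-34.4  33. ] X [-15.   9.]
scene 59 102 Y [-42.8  42.2] X [-17.8   9.9]
scene 67 132 Y [-49.   47.6] X [-18.8  10.1]
scene 75 129 Y [-54.2  53.7] X [-19.1  -1.5]
scene 83 191 Y [-61.   58.3] X [-19.3   2.8]
scene 91 217 Y [-58.9  58.3] X [-21.3   8.6]
scene 99 170 Y [-45.4  47. ] X [-22.1   2.5]
scene 107 119 Y [-41.2  40.9] X [-19.7   5.4]
top 19 1 Y [46.5 46.5] X [-16.1 -16.1]
top 27 2 Y [45.3 46.1] X [-17.2  18.6]
top 43 1 Y [29.1 29.1] X [13.1 13.1]
top 51 2 Y [28.  29.5] X [-12.7  12.3]
top 59 3 Y [28.9 32.4] X [-11.7 -11.3]
top 67 10 Y [34.6 49.4] X [-11.1  11.3]
top 75 8 Y [39.3 47.2] X [-11.1  11.7]
top 83 83 Y [41.9 62. ] X [-11.6  11.4]
top 91 88 Y [48.1 60.2] X [-10.8  11.3]
top 99 35 Y [39.7 48.8] X [-5.2  6.2]
top 107 32 Y [37.4 43.1] X [-9.2 10.2]
```

The closed fingers are only ±14 mm thick up to about 40 mm above the tip, so pushing with a finger back fits between the paddle lips. In the top crop the gripper at (335,250) is centred on the paddle. Approaching.

Emit:
{"name": "drive_tool", "arguments": {
  "dp": [
    [-0.4,8,1],
    [0,10,1],
    [0,8,0],
    [0,3,0],
    [0,2,0],
    [0,2,0],
    [0,0,0],
    [0,0,0]
  ],
  "turn": [
    [0,0,0],
    [0,0,0],
    [0,0,0],
    [0,0,0],
    [0,0,0],
    [0,0,0],
    [0,0,0],
    [0,0,0]
  ],
  "grip": [1,1,1,1,1,1,1,1]
}}

```text
time: 15.0
ee_pos: [0.4703, 0.1223, 0.1033]
tcp_rot: [-2.332, -2.105, 0.0]
ft_force: [-0.9, -0.4, 0.0]
grip_width: -0.0002
```

```bash
python3 mv.py 473 122.5 104 84
```

```text
t 15.0 p [470.3 122.3 103.3] yaw 84.14 tilt 0.01 F [-0.9 -0.4  0. ] w -0.2 q6 0.21
dp [ 0.5  2.7 -0.7] turn z 0.14
```

Emit:
{"name": "drive_tool", "arguments": {
  "dp": [
    [0,2.5,0],
    [-0.4,4.6,0],
    [-0.4,4.6,0],
    [-0.4,4.6,0],
    [0,0,0],
    [0,0,0]
  ],
  "turn": [
    [0,0,0],
    [0,0,-1.7],
    [0,0,-1.7],
    [0,0,-1.7],
    [0,0,0],
    [0,0,0]
  ],
  "grip": [1,1,1,1,1,1]
}}

```text
time: 15.75
ee_pos: [0.4863, 0.1196, 0.1032]
tcp_rot: [-2.236, -2.206, 0.001]
ft_force: [-3.8, -1.3, 1.7]
grip_width: -0.0001
```

```bash
cat > pd.py <<'E'
from h import *
from workcell import monitor
s=monitor.state();M=R.from_rotvec(s["tcp_rot"]).as_matrix();p=np.array(s["ee_pos"])*1000
th=np.arctan2(M[1,1],M[0,1])-np.radians(27.2)+.58
rel=M.T@(p-np.array([507.8,279.6,104]))
print("t",s["time"],"p",p.round(1),"tool theta",th.round(3),"rel to pivot tool (want -160,-18,0):",rel.round(1),"F tool",(M.T@np.array(s["ft_force"])).round(1))
E
python3 pd.py;python3 - <<'E'
from fit import *
from workcell import snapshot
for n in("scene","top"):
    r=snapshot(n);pickle.dump(r,open(f"s8{n}.pkl","wb"))
    u,v=proj(r,[.48,.13,.1])[0];u=int(u);v=int(v)
    f=r["frame"][max(0,v-60):v+60,max(0,u-80):u+80];cv2.imwrite(f"pics/{n}8.png",cv2.resize(f,None,fx=4,fy=4,interpolation=cv2.INTER_CUBIC)[:,:,::-1])
E
```

```text
t 15.75 p [486.3 119.6 103.2] tool theta 0.092 rel to pivot tool (want -160,-18,0): [-160.2  -19.4    0.9] F tool [-1.4 -3.8 -1.7]
```

View pics/top8.png

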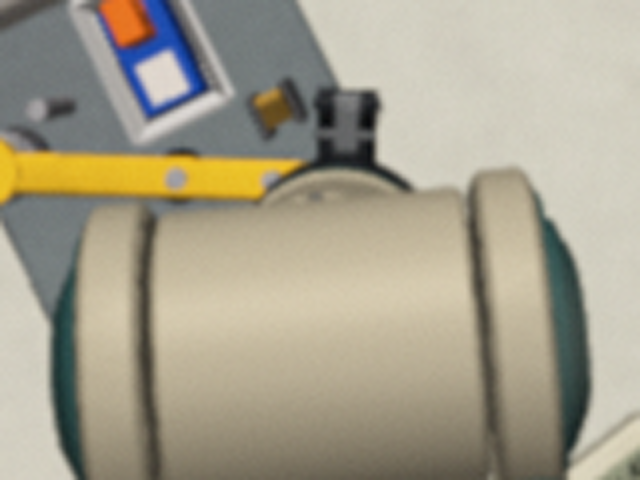

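View pics/scene8.png

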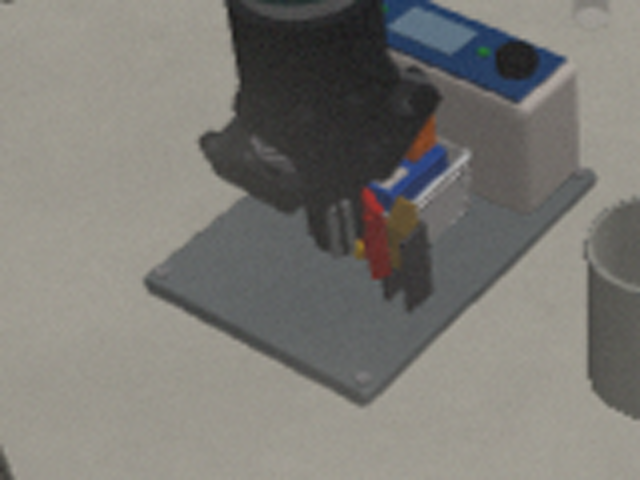

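The finger is flat on the paddle with 3.8 N on it, and the arm is moving. Carrying on along the arc.

Emit:
{"name": "drive_tool", "arguments": {
  "dp": [
    [-0.4,4.7,0],
    [-0.4,4.7,0],
    [-0.4,4.7,0],
    [-0.4,4.7,0],
    [-0.4,4.7,0],
    [-0.4,4.7,0],
    [-0.4,4.7,0],
    [-0.4,4.7,0]
  ],
  "turn": [
    [0,0,-1.66],
    [0,0,-1.66],
    [0,0,-1.66],
    [0,0,-1.66],
    [0,0,-1.66],
    [0,0,-1.66],
    [0,0,-1.66],
    [0,0,-1.66]
  ],
  "grip": [1,1,1,1,1,1,1,1]
}}

```text
time: 16.85
ee_pos: [0.5215, 0.1188, 0.1031]
tcp_rot: [-1.962, -2.45, 0.009]
ft_force: [-9.2, -4.9, 6.1]
grip_width: -0.0
```

```bash
python3 pd.py
```

```text
t 16.85 p [521.5 118.8 103.1] tool theta 0.325 rel to pivot tool (want -160,-18,0): [-159.9  -21.7    1.2] F tool [ -2.8 -10.1  -6. ]
```

Emit:
{"name": "drive_tool", "arguments": {
  "dp": [
    [-0.4,5,0],
    [-0.4,5,0],
    [-0.4,5,0],
    [-0.4,5,0],
    [-0.4,5,0],
    [-0.4,5,0],
    [0,0,0],
    [0,0,0]
  ],
  "turn": [
    [0,0,-1.66],
    [0,0,-1.66],
    [0,0,-1.66],
    [0,0,-1.66],
    [0,0,-1.66],
    [0,0,-1.66],
    [0,0,0],
    [0,0,0]
  ],
  "grip": [1,1,1,1,1,1,1,1]
}}

```text
time: 17.85
ee_pos: [0.5521, 0.1249, 0.103]
tcp_rot: [-1.744, -2.611, 0.007]
ft_force: [-7.0, -5.0, 3.9]
grip_width: 0.0004
```

```bash
python3 pd.py
```

```text
t 17.85 p [552.1 124.9 103. ] tool theta 0.498 rel to pivot tool (want -160,-18,0): [-159.8  -18.4    1.2] F tool [-1.9 -8.4 -3.9]
```

Emit:
{"name": "drive_tool", "arguments": {
  "dp": [
    [-0.4,4.7,0],
    [-0.4,4.7,0],
    [0,2,0],
    [0,0,0],
    [0,0,0],
    [0,0,0],
    [0,0,0]
  ],
  "turn": [
    [0,0,-1.66],
    [0,0,-1.66],
    [0,0,-0.7],
    [0,0,0],
    [0,0,0],
    [0,0,0],
    [0,0,0]
  ],
  "grip": [1,1,1,1,1,1,1]
}}

```text
time: 18.73
ee_pos: [0.5626, 0.1284, 0.103]
tcp_rot: [-1.651, -2.671, 0.008]
ft_force: [-7.3, -5.8, 4.2]
grip_width: -0.0002
```

```bash
python3 pd.py;python3 - <<'E'
from fit import *
from workcell import snapshot
for n in("scene","top"):
    r=snapshot(n);pickle.dump(r,open(f"s9{n}.pkl","wb"))
    u,v=proj(r,[.54,.16,.1])[0];u=int(u);v=int(v)
    f=r["frame"][max(0,v-60):v+60,max(0,u-80):u+80];cv2.imwrite(f"pics/{n}9.png",cv2.resize(f,None,fx=4,fy=4,interpolation=cv2.INTER_CUBIC)[:,:,::-1])
    hsv=cv2.cvtColor(r["frame"],cv2.COLOR_RGB2HSV);H,S=hsv[...,0],hsv[...,1];W=cloud(r)
    q=(W-np.array([.520,.1903,0]))@R.from_euler('z',27.2,degrees=True).as_matrix()*1000
    for nm,m in dict(arm=(H>18)&(H<30)&(S>160)&(q[...,2]>88)&(q[...,2]<100),blue=(H>103)&(H<128)&(S>120)&(q[...,2]<75)&(q[...,2]>55),tab=(H>3)&(H<14)&(S>150)&(q[...,2]>100)&(q[...,2]<115),brass=(H>14)&(H<25)&(S>80)&(q[...,2]<90)&(q[...,2]>50)).items():
        m=m&(abs(q[...,0]-20)<90)&(abs(q[...,1])<110)
        if m.sum()>5:
            P=q[m];print(n,nm,len(P),"med",np.median(P,0).round(1),P.min(0).round(1),P.max(0).round(1))
            if nm=="arm":
                k=P[P[:,1]<65];l=np.polyfit(k[:,1],k[:,0],1);print(" line x=a*y+b",l, "theta",.58-np.arctan(l[0]))
E
```

```text
t 18.725 p [562.6 128.4 103. ] tool theta 0.569 rel to pivot tool (want -160,-18,0): [-159.8  -18.6    1.3] F tool [-1.9 -9.1 -4.2]
scene arm 193 med [24.8 41.2 96.1] [ 14.  -44.2  91. ] [ 43.2  99.7 100. ]
 line x=a*y+b [ 0.071  24.1933] theta 0.509084321150639
scene blue 20 med [ 28.9 -11.8  61.5] [ 19.6 -14.6  55.1] [45.1 10.3 64.3]
scene brass 105 med [ -0.2 -37.2  80.4] [-12.4 -73.6  52.2] [38.7 91.1 90. ]
top arm 249 med [29.6 78.4 96. ] [15.5 59.4 88.8] [45.3 98.8 99.8]
 line x=a*y+b [-0.0391 32.4742] theta 0.6190304318911999
top brass 15 med [20.6 73.8 80.1] [14.1 63.  55.1] [45.3 84.5 89.6]
```

View pics/top9.png

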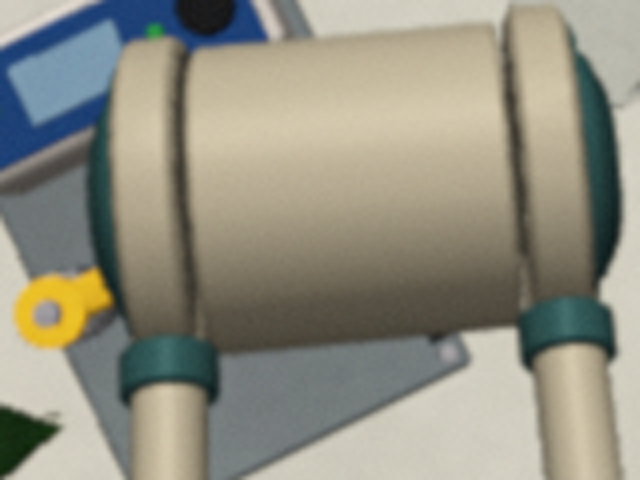

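View pics/scene9.png

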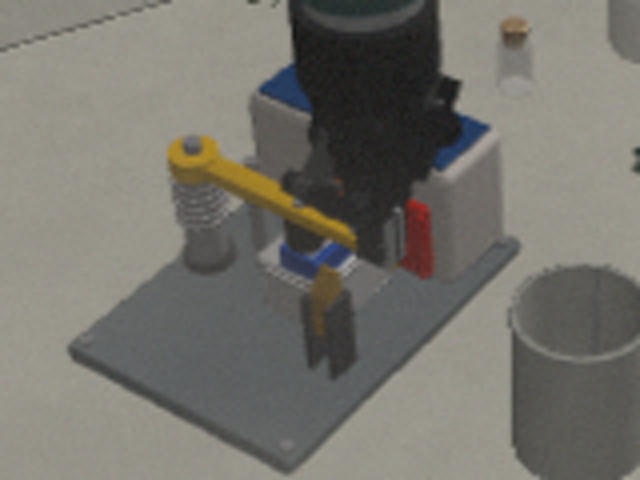

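Emit:
{"name": "drive_tool", "arguments": {
  "dp": [
    [0,1,0],
    [0,1,0],
    [0,0,0],
    [0,0,0],
    [0,0,0]
  ],
  "turn": [
    [0,0,-0.3],
    [0,0,-0.2],
    [0,0,0],
    [0,0,0],
    [0,0,0]
  ],
  "grip": [1,1,1,1,1]
}}

```text
time: 19.45
ee_pos: [0.564, 0.1289, 0.103]
tcp_rot: [-1.639, -2.678, 0.009]
ft_force: [-7.9, -5.2, 4.8]
grip_width: 0.0002
```

```bash
python3 pd.py;python3 - <<'E'
from fit import *
from workcell import snapshot
for f in ("s0","now"):
    r=d["scene"] if f=="s0" else snapshot("scene")
    hsv=cv2.cvtColor(r["frame"],cv2.COLOR_RGB2HSV);H,S=hsv[...,0],hsv[...,1];W=cloud(r)
    q=(W-np.array([.5181,.189,0]))@R.from_euler('z',27.3,degrees=True).as_matrix()*1000
    m=((H<4)|(H>174))&(S>130)&(abs(q[...,0]-10)<110)&(abs(q[...,1]+50)<70)&(q[...,2]>125)&(q[...,2]<140)
    P=q[comp(m)];c=P.mean(0);v=c[:2]-[30,85]
    print(f,len(P),c.round(1),"r",np.hypot(*v).round(1),"theta",(.58+np.arctan2(v[0],-v[1])).round(3),P.min(0).round(1),P.max(0).round(1))
E
```

```text
t 19.45 p [564.  128.9 103. ] tool theta 0.577 rel to pivot tool (want -160,-18,0): [-159.8  -18.5    1.3] F tool [-1.1 -9.4 -4.8]
s0 37 [-60.1 -50.6 135.4] r 162.8 theta -0.006 [-72.  -63.3 130.7] [-46.7 -33.2 138.3]
now 33 [ 27.9 -89.2 131.7] r 174.2 theta 0.568 [ 23.4 -95.3 125.3] [ 32.7 -81.5 136.8]
```

```bash
python3 - <<'E'
from fit import *
from workcell import snapshot,workorder
r=snapshot("scene");cv2.imwrite("pics/final.png",r["frame"][:,:,::-1])
for nm,rr in(("s0",d["scene"]),("now",r)):
    W=cloud(rr);z=W[...,2];box=lambda x0,x1,y0,y1:(W[...,0]>x0)&(W[...,0]<x1)&(W[...,1]>y0)&(W[...,1]<y1)
    rect(W[box(.6,.8,-.16,-.04)&(z>.03)],nm+" beaker");rect(W[box(.66,.8,-.03,.08)&(z>.08)],nm+" bottle")
E
python3 pd.py
```

```text
s0 beaker 1001 c [692.3 -97.3] size [70.6 69.3] ang 50.63
s0 bottle 392 c [706.1  21. ] size [ 61.1 122.3] ang 68.7
now beaker 1000 c [692.2 -97.4] size [71.6 69.1] ang 54.22
now bottle 390 c [712.1  31.7] size [ 65.6 113.7] ang 82.28
t 19.55 p [564.  128.9 103. ] tool theta 0.578 rel to pivot tool (want -160,-18,0): [-159.8  -18.5    1.3] F tool [ -3.2 -10.2  -3.9]
```

View pics/final.png

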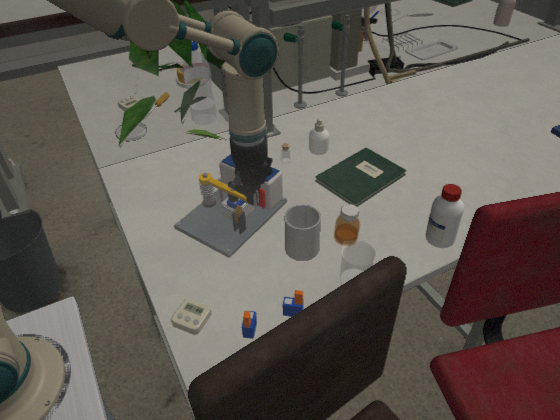

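The final view shows the arm pressed back at (232,190). The bottle (347,225) and beaker (357,262) are at the same pixels as at the start; the bottle rectangle differs only because it takes in part of the cup rim. Handing in.

```bash
python3 -c "
from workcell import workorder
print(workorder.finish_job())"; python3 pd.py
```

```text
the job is handed in; nothing more can be done
None
the job is handed in; nothing more can be done
```

The cassette is home in the bay with its orange tab on the housing side and the fingers have let go of it. The tensioner arm is pushed past the click and was still held pressed near its stop at hand-in, about 20 s into the 58 s limit. No verdict was reported.

- **Cassette:** after release, the block top was at about 62 mm and the tab top at about 107 mm, which is what a fully home cassette gives. At release the fingers were about 1 mm from the planned spot over the bay. Once the arm was back, the gripper hid most of the cassette, so I could not measure it again.
- **Tensioner arm:** the camera put it at about 0.57 rad, and the finger position agreed (0.578 rad). A rougher fit to the visible yellow bar, which was partly hidden, had given 0.51 (scene view) and 0.62 (top view) just before the last 2 mm of push.
- **Pawl:** I did not see it directly. The push force dropped from about 10 N to 8.4 N as the arm passed the click, which fits the pawl having come up again.
- **Push:** the force on the paddle was steady at about 9–10 N.
- **Bystanders:** the beaker measured within 0.1 mm of its start. The bottle stayed at the same place in the picture. Its fitted position shifted by 12 mm, but I put this down to the grey cup's rim falling inside the measuring box.

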